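Line up the topping shakers by height

TASK

Tidy the topping station: stand the four steel topping shakers upright on the row of round coasters, one centred on each coaster, in order of height, the tallest on the coaster next to the milk pitcher and the shortest at the far end. Leave the milk pitcher where it stands.

Things in the scene. Friction and masses are not known exactly. Their poses are not given: they have to be found in the camera images.
- shaker_a: the smallest and shortest of four plain stainless-steel topping shakers: an upright round can 65 mm tall and 42 mm in diameter, straight sides up to 55 mm, then a low dome with small holes (the lid, fixed, is the top 22 mm); about 120 g (may differ by a third), loose. Origin at the centre of its underside, z axis up
- shaker_b: the second shortest of four plain stainless-steel topping shakers: an upright round can 90 mm tall and 47 mm in diameter, straight sides up to 80 mm, then a low dome with small holes (the lid, fixed, is the top 22 mm); about 170 g (may differ by a third), loose. Origin at the centre of its underside, z axis up
- shaker_c: the second tallest of four plain stainless-steel topping shakers: an upright round can 115 mm tall and 52 mm in diameter, straight sides up to 105 mm, then a low dome with small holes (the lid, fixed, is the top 22 mm); about 230 g (may differ by a third), loose. Origin at the centre of its underside, z axis up
- shaker_d: the biggest and tallest of four plain stainless-steel topping shakers: an upright round can 140 mm tall and 57 mm in diameter, straight sides up to 130 mm, then a low dome with small holes (the lid, fixed, is the top 22 mm); about 300 g (may differ by a third), loose. Origin at the centre of its underside, z axis up
- coaster_0: one of four alike round beech coasters, 104 mm across and 11 mm thick, fixed to the counter, that stand in a straight row about 112 mm apart, the row running roughly left to right (within 0.15 rad of the y axis); the coasters' numbers say nothing about their order in the row. Origin at the centre of its underside, so its top is 11 mm above it
- coaster_1: one of four alike round beech coasters, 104 mm across and 11 mm thick, fixed to the counter, that stand in a straight row about 112 mm apart, the row running roughly left to right (within 0.15 rad of the y axis); the coasters' numbers say nothing about their order in the row. Origin at the centre of its underside, so its top is 11 mm above it
- coaster_2: one of four alike round beech coasters, 104 mm across and 11 mm thick, fixed to the counter, that stand in a straight row about 112 mm apart, the row running roughly left to right (within 0.15 rad of the y axis); the coasters' numbers say nothing about their order in the row. Origin at the centre of its underside, so its top is 11 mm above it
- coaster_3: one of four alike round beech coasters, 104 mm across and 11 mm thick, fixed to the counter, that stand in a straight row about 112 mm apart, the row running roughly left to right (within 0.15 rad of the y axis); the coasters' numbers say nothing about their order in the row. Origin at the centre of its underside, so its top is 11 mm above it
- milk_pitcher: steel milk pitcher with a spout and a loop handle, 72x113 mm and 104 mm tall, standing loose about 150 mm beyond the centre of the last coaster at one end of the row of coasters, in line with it (left or right end, it changes). It marks the end where the tallest shaker goes. At the other end stands a fixed brown stack of paper cup sleeves 68 mm wide and 114 mm tall. Origin at the centre of its underside
Things that resemble listed ones, but are neither listed nor needed, are in the scene too. What is shaped like the coaster_0 but black or turquoise is not meant.

How it is judged (in metres and radians):
At the end, for the whole second after the job is handed in: Each shaker stands upright (within 0.08 rad) and still on its own coaster, its centre within 15 mm of the coaster's centre, the heights falling from the tallest on the coaster next to the milk pitcher to the shortest on the farthest ((horizontal distance between shaker_a and coaster_0 below 0.015 m or horizontal distance between shaker_a and coaster_1 below 0.015 m or horizontal distance between shaker_a and coaster_2 below 0.015 m or horizontal distance between shaker_a and coaster_3 below 0.015 m) and horizontal distance between shaker_a and milk_pitcher between 0.43 and 0.542 m and height (world z) of shaker_a between 0.006 and 0.018 m and angle between each of shaker_a, shaker_b, shaker_c, shaker_d's own z axis and vertical below 0.08 rad and linear speed of each of shaker_a, shaker_b, shaker_c, shaker_d below 0.02 m/s and angular speed of each of shaker_a, shaker_b, shaker_c, shaker_d below 0.2 rad/s and (horizontal distance between shaker_b and coaster_0 below 0.015 m or horizontal distance between shaker_b and coaster_1 below 0.015 m or horizontal distance between shaker_b and coaster_2 below 0.015 m or horizontal distance between shaker_b and coaster_3 below 0.015 m) and horizontal distance between shaker_b and milk_pitcher between 0.318 and 0.43 m and height (world z) of shaker_b between 0.006 and 0.018 m and (horizontal distance between shaker_c and coaster_0 below 0.015 m or horizontal distance between shaker_c and coaster_1 below 0.015 m or horizontal distance between shaker_c and coaster_2 below 0.015 m or horizontal distance between shaker_c and coaster_3 below 0.015 m) and horizontal distance between shaker_c and milk_pitcher between 0.206 and 0.318 m and height (world z) of shaker_c between 0.006 and 0.018 m and (horizontal distance between shaker_d and coaster_0 below 0.015 m or horizontal distance between shaker_d and coaster_1 below 0.015 m or horizontal distance between shaker_d and coaster_2 below 0.015 m or horizontal distance between shaker_d and coaster_3 below 0.015 m) and horizontal distance between shaker_d and milk_pitcher below 0.206 m and height (world z) of shaker_d between 0.006 and 0.018 m); the robot touches nothing.
It fails at once if the milk pitcher is pushed more than 25 mm from its place or tipped (distance of milk_pitcher from where it was at the start of the episode above 0.025 m or angle between milk_pitcher's own z axis and vertical above 0.3 rad).
It also fails if it takes over 104 s, if anything falls off the work surface, if the arm or the gripper's body presses on something with over 40 N, if the wrist force passes 120 N, or if a joint passes its speed limit or range.

ROBOT

A 6-joint arm with a two-finger parallel gripper is mounted at the origin on a cart in front of the work surface, level with it; the furniture and walls round the work are solid. World frame = base frame: x ahead of the robot, y to its left, z up, the work surface at z = 0. Lengths are in m, angles in degrees, forces in N, time in s.
With the tool pointing down it reaches from about 0.35 to 0.875 m from the base axis. Payload 4.2 kg.
Tool frame: the origin (TCP) lies between the finger pads; the fingertips stand 8 mm ahead of it and the grasp point (between the pads) lies 11 mm behind it; z points along the fingers, y is the line along which they close (so a half turn about z gives the same grasp; the last joint's range is limited). The gripper opens to 87 mm and grips with 3 to 60 N. Pads are 19 mm wide; open, the fingers measure 117 mm over their backs; the gripper's body (75 mm by 190 mm) begins 51 mm behind the grasp point.
Start: joints at [-61.559, 22.042, 0.453, 0, -68.411, -14.817], TCP at [0.147, -0.607, 0.231] pointing down, gripper open.
Joint ranges: [-179.83, 179.83], [-69.29, 118.12], [-61.27, 80.66], [-181.25, 117.63], [-171.15, -9.14], [-177.46, 177.46]. Speed limits (degrees/s): [159.86, 159.86, 180, 180, 180, 180].

INTERFACE

Orientations are given as a 3x3 rotation matrix whose columns are the frame's x, y, z axes.
In Python, from station import sense, capture, camera_model, finish_job, find_in gives the robot as it stands. The module is installed in compiled form; this text tells all that it offers.
- The arm moves only by the tool arm_command, never from a script. Its argument "motion" is a list of rows, each a list of 7 numbers: the finger opening in mm, from 0 to 87, then the shift along the tool's x, y, z in mm, then the turn, a rotation vector about the tool's x, y, z in rad. In form: [[jaw, dx, dy, dz, rx, ry, rz], ...]. A call has 1 to 8 rows; each row shifts and turns the commanded pose from where the row before left it, along the tool's axes as they then stand; what a row does not reach is not made up. A row lasts 1/10 s, in which the tool goes at most 50 mm and 8.59 degrees, less where a joint would pass 70% of its speed; a pose out of reach is approached as far as the arm can. A call with a gripper value outside its range is refused whole. The fingers move at their own pace and stop on an object; the grip force is fixed at half the most. Time passes only in rows, so rows that do not move let the fingers close. It gives the time, the measured TCP pose, the force, the opening and the grip force at its end, in the units of the state.
- sense(): the state, without advancing time (a new reading comes with each control period).
- capture(name): name is "scene" or "top"; returns the picture (480x640x3 uint8, red, green, blue); there is no depth.
- camera_model(name): a dict with "fx", "fy", "cx", "cy" (pixels), "R" (3x3) and "t" (3): a world point X has camera coordinates R X + t. Camera axes: x right, y down, z forward; pixel columns grow to the right and rows downward; lengths in m; the calibration is good to about 2 mm. A picture is of the moment at which its call begins. camera_model takes no time and is no camera call.
- finish_job(): hands the job in; it is judged then, once.
Trained networks look in the newest picture that a camera, given by its name, has taken for a name from the list of things; names that differ only in an ending like _2 or _b are one class to them, and where a whole thing is asked for, a point or a joint stands for the part that bears it (a point fixed in the world has none). Each returns a list of dicts, best first, with "p" (0 to 1); they miss things now and then, are a little off and sometimes report something else, mostly with a low value. They report only what shows in the picture. A call takes as long as a camera call. They do not tell look-alikes from the thing itself.
- find_in(target, camera): "location" ([row, column] in pixels, amid what is visible of it).
The state is a dict: "time_s": time; "joints": joint angles; "joint_velocities": joint speeds; "effort": joint torques, N m; "tcp_pos": TCP position; "ee_rot": TCP orientation; "wrist_force": force on the tool from outside, world axes, zero at the start; "moment": the same for the moment, N m; "gripper_width": opening from 0.0 (shut) to 1.0 (fully open); "gripper_force": force on a finger pad.
Only numpy, scipy, OpenCV 4.12 (cv2) and the standard library are available. Lean on these libraries where they do the work, as an engineer would, in place of code of your own. Each camera call takes 0.05 s, during which the arm holds its last target. There are 200 camera calls.

## Working session

There is one attempt and no reset: what is moved stays moved. The work goes in short steps, Python scripts to look and compute and a tool call to move; the robot and the scene stay as the last step left them, time stands still between calls to the robot, and variables do not carry over. Pictures are saved under pics/ and viewed, at most 14 in all, crops included, and the job is handed in when it is done.

Besides the shell and the picture viewer there is one more tool, called after "Request:" as a command line: name --pt "numbers of a row" for each row, then --argument value for the rest. arm_command: Moves the arm, as the interface text tells. Its arguments: {"type":"object","properties":{"motion":{"type":"array"}},"required":["motion"]}

```bash
mkdir -p pics
python3 - <<'E'
from station import *
import cv2,numpy as np
for n in ["scene","top"]:
    im=capture(n); cv2.imwrite(f"pics/{n}0.png",im[:,:,::-1])
    m=camera_model(n); R=np.array(m["R"]);print(n,m["fx"],m["fy"],m["cx"],m["cy"],"C",(-R.T@np.array(m["t"])).round(3),R[2].round(3))
    for t in ["shaker_a","coaster_0","milk_pitcher"]:
        print(t,[(round(d["p"],2),np.round(d["location"],1).tolist()) for d in find_in(t,n)])
s=sense();print(s["time_s"],s["tcp_pos"],np.round(s["ee_rot"],3).tolist())
E
```

```text
scene 479.03573742768987 479.03573742768987 319.03029341256286 243.48659214242517 C [0.036 0.629 0.791] [ 0.414 -0.616 -0.67 ]
shaker_a [(0.84, [285.4, 294.5]), (0.61, [188.6, 400.0]), (0.59, [241.8, 330.8]), (0.57, [225.8, 366.7])]
coaster_0 [(0.95, [203.0, 461.3]), (0.9, [242.6, 294.4]), (0.87, [295.0, 228.6]), (0.84, [182.3, 284.3]), (0.68, [265.6, 264.9]), (0.62, [210.2, 314.9]), (0.59, [156.6, 326.2])]
milk_pitcher []
top 615.1166136289528 615.1166136289528 321.1917612987156 237.2966211568354 C [ 0.305 -0.078  1.45 ] [ 0.145  0.004 -0.989]
shaker_a [(0.91, [260.0, 238.1]), (0.88, [258.7, 316.8]), (0.75, [268.8, 372.8]), (0.64, [270.3, 443.6])]
coaster_0 [(0.96, [213.9, 365.8]), (0.93, [335.1, 480.0]), (0.78, [146.8, 393.0]), (0.74, [150.9, 474.5]), (0.72, [207.7, 273.4]), (0.7, [211.2, 320.1]), (0.55, [204.6, 228.3])]
milk_pitcher [(0.59, [213.5, 433.8])]
0.4 [ 0.14720974 -0.60731447  0.23036299] [[-0.972, -0.236, -0.0], [-0.236, 0.972, 0.0], [0.0, 0.0, -1.0]]
```

View pics/scene0.png

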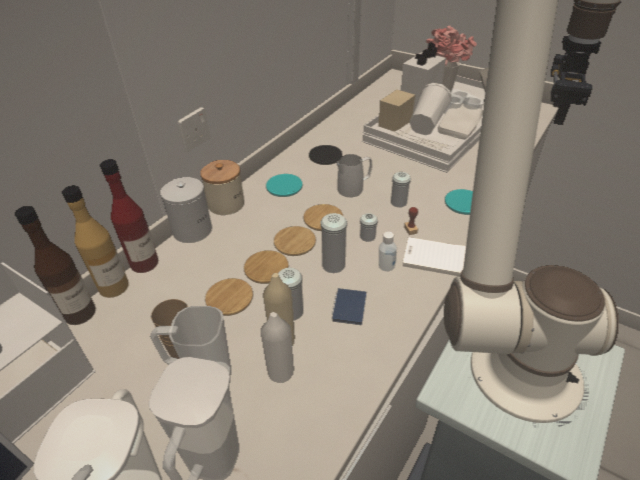

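View pics/top0.png

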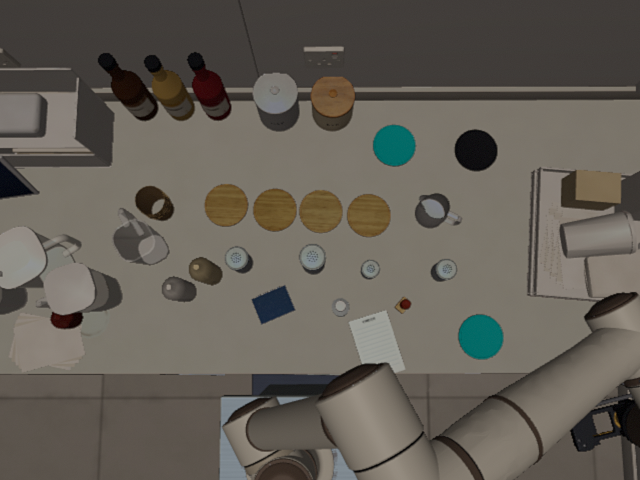

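The top view shows four beech coasters at row ~210, columns 226, 275, 321 and 369. The milk pitcher is at (210,433) on the right end, and the brown sleeve stack at (203,155). Shakers are at (258,237), (258,313), (269,370) and (269,446). Look-alikes:
- Coasters: turquoise (146,394) and (336,480), black (150,475).
- Shakers: white-capped bottle (307,341), squeeze bottles (270,205) and (289,178).
- Pitchers: (240,140), (258,20) and (285,75).

I'll crop in close and overlay the projected models.

```bash
cat > h.py <<'E'
import numpy as np,cv2
from station import *
def P(n,X):
    m=camera_model(n);c=np.atleast_2d(X)@np.array(m["R"]).T+np.array(m["t"])
    return np.c_[m["fx"]*c[:,0]/c[:,2]+m["cx"],m["fy"]*c[:,1]/c[:,2]+m["cy"]]
def B(n,u,v,z):
    m=camera_model(n);R=np.array(m["R"]);C=-R.T@np.array(m["t"])
    d=R.T@np.array([(u-m["cx"])/m["fx"],(v-m["cy"])/m["fy"],1]);return C+d*(z-C[2])/d[2]
def circ(x,y,z,r):
    a=np.linspace(0,2*np.pi,60);return np.c_[x+r*np.cos(a),y+r*np.sin(a),0*a+z]
def draw(im,n,x,y,z,r,col,o,k):
    p=((P(n,circ(x,y,z,r))+.5-np.array(o))*k-.5);cv2.polylines(im,[np.int32(np.round(p))],True,col,1)
SH={'a':(.065,.021),'b':(.09,.0235),'c':(.115,.026),'d':(.14,.0285)}
E
python3 - <<'E'
from h import *
from scipy.optimize import least_squares
def coasters(n):
    im=cv2.imread(f"pics/{n}0.png");hsv=cv2.cvtColor(im,cv2.COLOR_BGR2HSV)
    m=cv2.inRange(hsv,(8,70,80),(25,255,255));k,l,st,ce=cv2.connectedComponentsWithStats(m)
    out=[]
    for i in range(1,k):
        if st[i,4]>400 and 1:
            c=max(cv2.findContours(np.uint8(l==i),0,1)[0],key=len)[:,0]
            q=np.array([B(n,u,v,.011)[:2] for u,v in c])
            (cx,cy),r=cv2.minEnclosingCircle(np.float32(q))
            if r<.08: out.append((ce[i].round(),round(cx,4),round(cy,4),round(r,4)))
    return out
for n in["top","scene"]:
    for o in coasters(n):print(n,*o)
# triangulate lids
T=[(238,260),(317,258.7),(372.8,268.8),(443.6,270.3)];S=[(294.5,285.4),(330.8,241.8),(366.7,225.8),(400,188.6)]
for a,b in zip(T,S):
    f=lambda X:np.r_[P("top",X)[0]-a,P("scene",X)[0]-b]
    r=least_squares(f,[.5,0,.05]);print(r.x.round(3),r.fun.round(1))
im=cv2.imread("pics/top0.png")
a=cv2.resize(im[235:295,215:375],None,fx=5,fy=5,interpolation=cv2.INTER_CUBIC)
b=cv2.resize(im[235:295,340:500],None,fx=5,fy=5,interpolation=cv2.INTER_CUBIC)
cv2.imwrite("pics/crop1.png",np.vstack([a,b]))
E
```

```text
top [332.  96.] 0.8675 -0.0999 0.0547
top [598. 186.] 0.6378 -0.7327 0.0635
top [226. 205.] 0.5953 0.1561 0.0521
top [274. 209.] 0.583 0.0397 0.052
top [320. 211.] 0.5793 -0.0697 0.0519
top [368. 215.] 0.5693 -0.1839 0.052
scene [220. 172.] 0.9377 -0.2011 0.0659
scene [319. 214.] 0.5675 -0.1817 0.0542
scene [229. 295.] 0.5927 0.1568 0.0537
scene [167. 311.] 0.6694 0.2608 0.0384
[0.45  0.112 0.084] [ 1.   1.8 -1.8 -0.3]
[ 0.463 -0.061  0.063] [-0.8 -1.5  1.7  0.2]
[ 0.441 -0.19   0.028] [-0.4 -0.8  0.9  0.1]
[ 0.433 -0.352  0.045] [ 0.   0.1 -0.1 -0. ]
```

View pics/crop1.png

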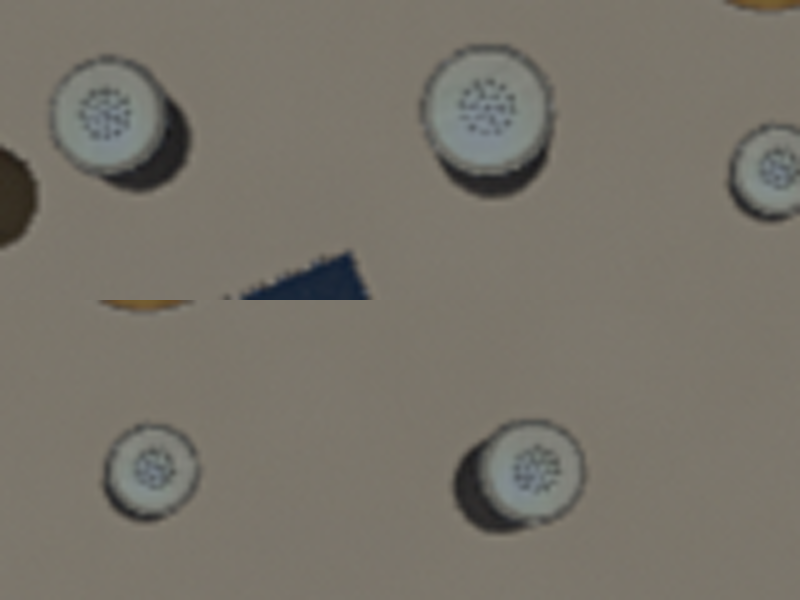

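The crop shows the four perforated dome lids, with widths that match the sizes given:

| Shaker | Pixel (row, column) | Width (px) |
|---|---|---|
| c | (258, 236) | ~23 |
| d | (257, 312) | ~26 |
| a | (269, 370) | ~18.5 |
| b | (269.6, 446.6) | ~20.5 |

The dark crescents are the can sides, leaning toward the nadir as they should.

Run:
```python
from h import *
im=cv2.imread("pics/top0.png");hsv=cv2.cvtColor(im,cv2.COLOR_BGR2HSV)
m=cv2.inRange(hsv,(8,70,80),(25,255,255));k,l,st,ce=cv2.connectedComponentsWithStats(m)
co=[]
for i in range(1,k):
    if 1000<st[i,4] and 195<ce[i][1]<225 and 200<ce[i][0]<400:
        co.append(B("top",*ce[i],.011)[:2]);print("coaster",co[-1].round(4),st[i,4])
co=np.array(sorted(co,key=lambda c:-c[1]));print("steps",np.linalg.norm(np.diff(co,axis=0),axis=1).round(4))
A=np.c_[np.ones(4),np.arange(4)];fit=np.linalg.lstsq(A,co,rcond=None)[0];print("linefit",(A@fit).round(4).tolist(),np.linalg.norm(fit[1]),"resid",(co-A@fit).round(4).tolist())
pos={}
for s,(u,v) in dict(a=(370.4,269),b=(446.6,269.6),c=(236.4,258.2),d=(312.4,257)).items():
    h,r=SH[s];w=im[int(v)-18:int(v)+19,int(u)-18:int(u)+19].astype(float)
    g=w[:,:,0]; mask=np.uint8(g>140)  # bluish white lid
    n,L,S,C=cv2.connectedComponentsWithStats(mask);i=L[18,18] or 1+np.argmax(S[1:,4])
    c=max(cv2.findContours(np.uint8(L==i),0,1)[0],key=len)[:,0]
    (cx,cy),rr=cv2.minEnclosingCircle(np.float32(c))
    x=B("top",cx+int(u)-18,cy+int(v)-18,h-.008);pos[s]=x[:2]
    print(s,x.round(4),"px",round(cx+int(u)-18,1),round(cy+int(v)-18,1),"diam mm",2*rr*1.0/615*(1.44-h)*1000)
print("pitcher@h.1",B("top",433,210,.1).round(3),"bottle top",B("top",203,265,.12).round(3))
a=im[190:295,200:500].copy();k=2.6;o=(200,190)
a=cv2.resize(a,None,fx=k,fy=k,interpolation=cv2.INTER_CUBIC)
for s,p in pos.items():
    h,r=SH[s];draw(a,"top",*p,h-.01,r,(0,0,255),o,k);draw(a,"top",*p,0,r,(0,255,0),o,k)
for c in co: draw(a,"top",*c,.011,.052,(255,0,0),o,k)
sc=cv2.imread("pics/scene0.png");o=(200,160);b=cv2.resize(sc[160:320,200:500],None,fx=k*.75,fy=k*.75,interpolation=cv2.INTER_CUBIC)
k*=.75
for s,p in pos.items():
    h,r=SH[s];draw(b,"scene",*p,h-.01,r,(0,0,255),o,k);draw(b,"scene",*p,0,r,(0,255,0),o,k)
for c in co: draw(b,"scene",*c,.011,.052,(255,0,0),o,k)
b=cv2.copyMakeBorder(b,0,0,0,a.shape[1]-b.shape[1],0)
cv2.imwrite("pics/ov.png",np.vstack([a,b])[:600])
```

```text
coaster [0.5952 0.1559] 1454
coaster [0.583  0.0396] 1460
coaster [ 0.5791 -0.0697] 1463
coaster [ 0.569  -0.1839] 1473
steps [0.1169 0.1094 0.1146]
linefit [[0.5939, 0.1547], [0.5857, 0.0419], [0.5775, -0.071], [0.5692, -0.1838]] 0.11314669353916722 resid [[0.0012, 0.0011], [-0.0027, -0.0023], [0.0016, 0.0012], [-0.0002, -0.0001]]Traceback (most recent call last):
  File "<stdin>", line 14, in <module>
    return _wrapfunc(a, 'argmax', axis=axis, out=out, **kwds)
    return bound(*args, **kwds)
ValueError: attempt to get argmax of an empty sequence
```

```bash
cat > lids.py <<'E'
from h import *
def lids(im,px):
    out={}
    for s,(u,v) in px.items():
        h,r=SH[s];u0,v0=int(u)-18,int(v)-18
        w=im[v0:v0+37,u0:u0+37].astype(int)
        mask=np.uint8((w[:,:,0]-w[:,:,2]>0)&(w.sum(2)>330))
        mask=cv2.morphologyEx(mask,cv2.MORPH_CLOSE,np.ones((3,3),np.uint8))
        n,L,S,C=cv2.connectedComponentsWithStats(mask);i=1+np.argmax(S[1:,4])
        c=max(cv2.findContours(np.uint8(L==i),0,1)[0],key=len)[:,0]
        (cx,cy),_=cv2.minEnclosingCircle(np.float32(c));cx+=u0;cy+=v0
        x=B("top",cx,cy,h-.008);out[s]=x[:2]
        print(s,x.round(4),"px",round(cx,1),round(cy,1),"n",S[i,4],"cen",(C[i]+[u0,v0]).round(1),"diam mm",round(2*np.sqrt(S[i,4]/np.pi)/615*(1.44-h)*1000,1))
    return out
E
python3 - <<'E'
from lids import *
im=cv2.imread("pics/top0.png")
print(im[258,236],im[290,236])
pos=lids(im,dict(a=(370.4,269),b=(446.6,269.6),c=(236.4,258.2),d=(312.4,257)))
co=[[.5952,.1559],[.583,.0396],[.5791,-.0697],[.569,-.1839]]
print("pitcher@h.1",B("top",433,210,.1).round(3),"bottle top",B("top",203,265,.12).round(3))
k=2.6;o=(200,190)
a=cv2.resize(im[190:295,200:500],None,fx=k,fy=k,interpolation=cv2.INTER_CUBIC)
def dr(a,n,o,k):
    for s,p in pos.items():
        h,r=SH[s];draw(a,n,*p,h-.01,r,(0,0,255),o,k);draw(a,n,*p,0,r,(0,255,0),o,k)
    for c in co: draw(a,n,*c,.011,.052,(255,0,0),o,k)
dr(a,"top",o,k)
sc=cv2.imread("pics/scene0.png");o=(200,160);k=1.95;b=cv2.resize(sc[160:320,200:500],None,fx=k,fy=k,interpolation=cv2.INTER_CUBIC)
dr(b,"scene",o,k)
b=cv2.copyMakeBorder(b,0,0,0,a.shape[1]-b.shape[1],0)
cv2.imwrite("pics/ov.png",np.vstack([a,b])[:600])
E
```

```text
[105  98  92] [107 118 123]
a [ 0.4337 -0.1802  0.057 ] px 369.0 270.0 n 59 cen [368.6 270.3] diam mm 19.4
b [ 0.4294 -0.3451  0.082 ] px 443.9 270.7 n 106 cen [444.1 270.8] diam mm 25.5
c [0.4505 0.1155 0.107 ] px 235.8 260.6 n 168 cen [235.9 260.4] diam mm 31.5
d [ 0.4509 -0.0501  0.132 ] px 311.0 259.0 n 234 cen [311.  259.3] diam mm 36.5
pitcher@h.1 [ 0.564 -0.322  0.1  ] bottle top [0.44  0.185 0.12 ]
```

View pics/ov.png

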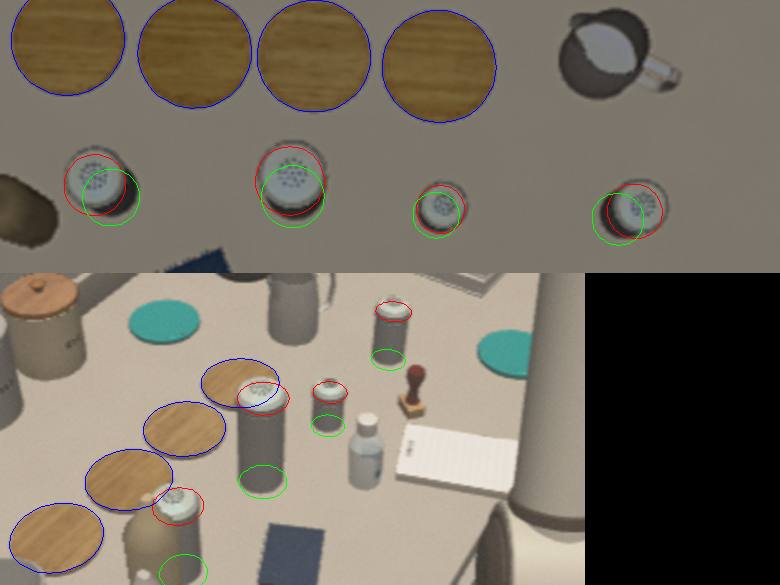

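Coaster outlines fit both views. The lid mask caught only the bluish half, so I'll use the full lid outlines read from the crop and check them the same way.

Run:
```python
from h import *
im=cv2.imread("pics/top0.png");sc=cv2.imread("pics/scene0.png")
px=dict(a=(369.9,268.6),b=(446.2,269.1),c=(236.3,257.8),d=(311.9,256.4))
pos={s:B("top",*p,SH[s][0]-.01)[:2] for s,p in px.items()};print({s:p.round(4).tolist() for s,p in pos.items()})
rows=[]
for n,I in(("top",im),("scene",sc)):
    t=[]
    for s,p in pos.items():
        h,r=SH[s];c=P(n,[*p,h/2])[0];o=np.int32(c)-[24,34];k=4
        w=cv2.resize(I[o[1]:o[1]+68,o[0]:o[0]+48],None,fx=k,fy=k,interpolation=cv2.INTER_CUBIC)
        draw(w,n,*p,h-.01,r,(0,0,255),o,k);draw(w,n,*p,0,r,(0,255,0),o,k);t.append(w)
    rows.append(np.hstack(t))
cv2.imwrite("pics/ov2.png",np.vstack(rows))
```

```text
{'a': [0.4371, -0.1824], 'b': [0.4332, -0.3508], 'c': [0.4569, 0.1148], 'd': [0.4567, -0.052]}
```

View pics/ov2.png

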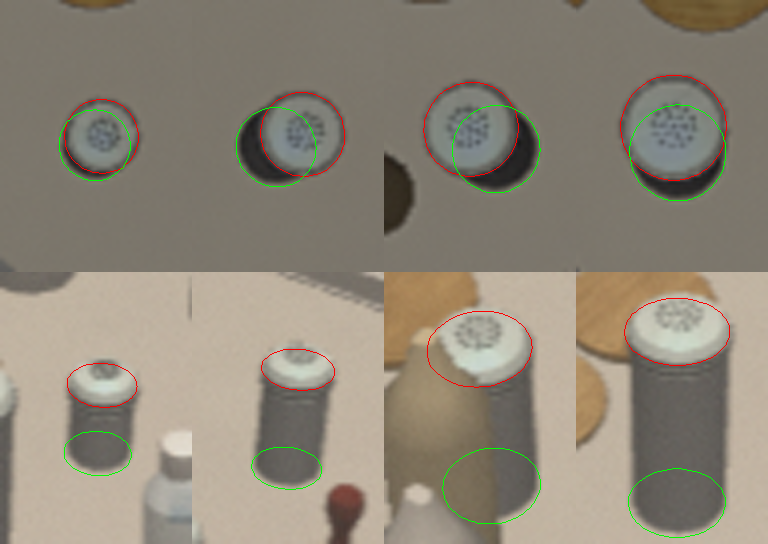

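Request:
arm_command --pt "87 0 0 0 0 0 -0.148" --pt "87 0 0 0 0 0 -0.148" --pt "87 0 0 0 0 0 -0.148" --pt "87 0 0 0 0 0 -0.148" --pt "87 0 0 0 0 0 -0.148" --pt "87 0 0 0 0 0 -0.148" --pt "87 0 0 0 0 0 -0.148" --pt "87 0 0 0 0 0 -0.148"

```text
time_s: 1.2
tcp_pos: [0.1472, -0.6073, 0.2305]
ee_rot: [[-0.142, -0.99, 0.0], [-0.99, 0.142, 0.0], [-0.0, -0.0, -1.0]]
wrist_force: [-0.9, -0.4, -0.3]
gripper_width: 0.995
gripper_force: 0.0
```

Both views agree with the models. Now I'll go to shaker a.

Request:
arm_command --pt "87 0 0 0 0 0 -0.142" --pt "87 -40 -27 0 0 0 0" --pt "87 -40 -27 0 0 0 0" --pt "87 -40 -27 0 0 0 0" --pt "87 -40 -27 0 0 0 0" --pt "87 -40 -27 0 0 0 0" --pt "87 -40 -27 0 0 0 0" --pt "87 -40 -27 0 0 0 0"

```text
time_s: 2.0
tcp_pos: [0.339, -0.3271, 0.2309]
ee_rot: [[-0.007, -1.0, 0.001], [-1.0, 0.007, -0.0], [0.0, -0.001, -1.0]]
wrist_force: [1.4, -0.3, -0.1]
gripper_width: 1.001
gripper_force: 0.0
```

Request:
arm_command --pt "87 -40 -27 0 0 0 0" --pt "87 -40 -27 0 0 0 0" --pt "87 -40 -27 0 0 0 0" --pt "87 -25 -20 0 0 0 0" --pt "87 0 0 0 0 0 0"

```text
time_s: 2.5
tcp_pos: [0.4425, -0.1819, 0.2308]
ee_rot: [[-0.002, -1.0, 0.001], [-1.0, 0.002, -0.0], [0.0, -0.001, -1.0]]
wrist_force: [-0.2, -0.4, 0.2]
gripper_width: 1.003
gripper_force: 0.0
```

Request:
arm_command --pt "87 0 5 40 0 0 0" --pt "87 0 0 45 0 0 0" --pt "87 0 0 45 0 0 0" --pt "87 0 0 40 0 0 0" --pt "87 0 0 20 0 0 0" --pt "87 0 0 10 0 0 0" --pt "87 0 0 0 0 0 0"

```text
time_s: 3.2
tcp_pos: [0.4345, -0.1847, 0.0297]
ee_rot: [[-0.008, -1.0, -0.002], [-1.0, 0.008, 0.0], [-0.0, 0.002, -1.0]]
wrist_force: [0.5, 0.1, 0.8]
gripper_width: 1.003
gripper_force: 0.0
```

Request:
arm_command --pt "20 0 0 0 0 0 0" --pt "20 0 0 0 0 0 0" --pt "20 0 0 0 0 0 0" --pt "20 0 0 0 0 0 0" --pt "20 0 0 0 0 0 0" --pt "20 0 0 0 0 0 0" --pt "20 0 0 0 0 0 0" --pt "20 0 0 0 0 0 0"

```text
time_s: 4.0
tcp_pos: [0.4355, -0.1844, 0.0307]
ee_rot: [[-0.007, -1.0, 0.001], [-1.0, 0.007, -0.0], [0.0, -0.001, -1.0]]
wrist_force: [0.7, 0.1, 1.0]
gripper_width: 0.463
gripper_force: 29.6
```

Request:
arm_command --pt "20 0 0 -20 0 0 0" --pt "20 0 0 -40 0 0 0" --pt "20 0 0 -40 0 0 0" --pt "20 0 0 -40 0 0 0" --pt "20 0 0 -40 0 0 0" --pt "20 -20 -10 -20 0 0 0" --pt "20 -35 -16 0 0 0 0" --pt "20 -40 -20 0 0 0 0"

```text
time_s: 4.8
tcp_pos: [0.4815, -0.0891, 0.2312]
ee_rot: [[-0.01, -1.0, 0.001], [-1.0, 0.01, 0.001], [-0.001, -0.001, -1.0]]
wrist_force: [0.9, -0.2, -0.9]
gripper_width: 0.462
gripper_force: 29.7
```

Request:
arm_command --pt "20 -40 -20 0 0 0 0" --pt "20 -40 -20 0 0 0 0" --pt "20 -40 -20 0 0 0 0" --pt "20 -40 -20 0 0 0 0" --pt "20 -40 -20 0 0 0 0" --pt "20 -30 -10 0 0 0 0" --pt "20 -10 -5 0 0 0 0" --pt "20 0 0 0 0 0 0"

```text
time_s: 5.6
tcp_pos: [0.5983, 0.1505, 0.2292]
ee_rot: [[-0.005, -1.0, -0.002], [-1.0, 0.005, -0.001], [0.001, 0.002, -1.0]]
wrist_force: [-1.0, -0.7, -0.7]
gripper_width: 0.459
gripper_force: 29.7
```

Request:
arm_command --pt "20 -3.5 3 40 0 0 0" --pt "20 0 0 45 0 0 0" --pt "20 0 0 45 0 0 0" --pt "20 0 0 30 0 0 0" --pt "20 0 0 15 0 0 0" --pt "20 0 0 6 0 0 0" --pt "20 0 0 0 0 0 0" --pt "20 0 0 0 0 0 0"

```text
time_s: 6.4
tcp_pos: [0.5963, 0.1527, 0.0509]
ee_rot: [[-0.007, -1.0, 0.002], [-1.0, 0.007, 0.001], [-0.001, -0.002, -1.0]]
wrist_force: [0.2, 0.4, -1.3]
gripper_width: 0.458
gripper_force: 29.7
```

Request:
arm_command --pt "20 -1 1 3 0 0 0" --pt "20 0 0 3 0 0 0" --pt "20 0 0 2 0 0 0" --pt "20 0 0 0 0 0 0" --pt "20 0 0 0 0 0 0"

```text
time_s: 6.9
tcp_pos: [0.5946, 0.1541, 0.0416]
ee_rot: [[-0.007, -1.0, -0.0], [-1.0, 0.007, -0.0], [0.0, 0.0, -1.0]]
wrist_force: [1.0, 0.1, -1.2]
gripper_width: 0.462
gripper_force: 29.7
```

Request:
arm_command --pt "20 0 0 1 0 0 0" --pt "55 0 0 0 0 0 0" --pt "87 0 0 0 0 0 0" --pt "87 0 0 0 0 0 0" --pt "87 0 0 0 0 0 0" --pt "87 0 0 0 0 0 0"

```text
time_s: 7.5
tcp_pos: [0.5946, 0.154, 0.0405]
ee_rot: [[-0.007, -1.0, -0.0], [-1.0, 0.007, -0.0], [0.0, 0.0, -1.0]]
wrist_force: [0.8, 0.1, -1.5]
gripper_width: 0.828
gripper_force: 0.0
```

Request:
arm_command --pt "87 0 0 -15 0 0 0" --pt "87 0 0 -35 0 0 0" --pt "87 0 0 -45 0 0 0" --pt "87 0 0 -45 0 0 0" --pt "87 0 0 -45 0 0 0" --pt "87 20 5 -5 0 0 0" --pt "87 40 12 0 0 0 0" --pt "87 40 12 0 0 0 0"

```text
time_s: 8.3
tcp_pos: [0.5642, 0.0535, 0.2305]
ee_rot: [[-0.006, -1.0, 0.0], [-1.0, 0.006, 0.0], [-0.0, -0.0, -1.0]]
wrist_force: [-0.3, -1.2, -1.0]
gripper_width: 0.997
gripper_force: 0.0
```

Request:
arm_command --pt "87 45 14.5 0 0 0 0" --pt "87 45 14.5 0 0 0 0" --pt "87 45 14.5 0 0 0 0" --pt "87 45 14.5 0 0 0 0" --pt "87 45 14.5 0 0 0 0" --pt "87 45 14.5 0 0 0 0" --pt "87 45 14.5 0 0 0 0" --pt "87 45 14.5 0 0 0 0"

```text
time_s: 9.1
tcp_pos: [0.4451, -0.3067, 0.2304]
ee_rot: [[-0.007, -1.0, 0.0], [-1.0, 0.007, 0.0], [-0.0, -0.0, -1.0]]
wrist_force: [0.6, -0.7, 0.4]
gripper_width: 1.004
gripper_force: 0.0
```

Request:
arm_command --pt "87 35 10 0 0 0 0" --pt "87 5 3 0 0 0 0" --pt "87 0 0 0 0 0 0"

```text
time_s: 9.4
tcp_pos: [0.4321, -0.3456, 0.2299]
ee_rot: [[-0.01, -1.0, -0.001], [-1.0, 0.01, 0.001], [-0.001, 0.001, -1.0]]
wrist_force: [-0.7, 0.2, 1.1]
gripper_width: 0.997
gripper_force: 0.0
```

Run:
```python
from h import *
im=capture("top")[:,:,::-1].copy();cv2.imwrite("pics/top1.png",im)
k=6;o=(205,180);w=cv2.resize(im[180:245,205:290],None,fx=k,fy=k,interpolation=cv2.INTER_CUBIC)
draw(w,"top",.5952,.1559,.011,.052,(255,0,0),o,k);draw(w,"top",.5952,.1559,.066,.021,(0,0,255),o,k)
cv2.imwrite("pics/chk_a.png",w)
```

```text
(no output)
```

View pics/chk_a.png

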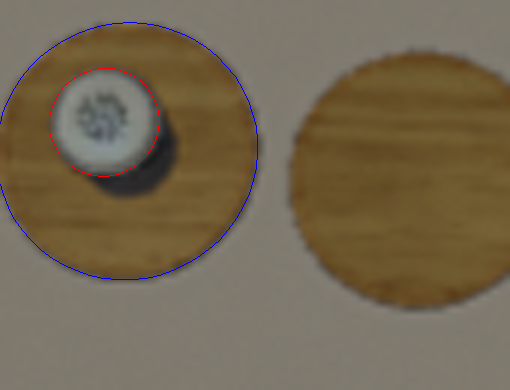

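The crop shows a upright, with its lid ring on the predicted circle at coaster centre, within about 1 mm. Next is b.

Request:
arm_command --pt "87 5 -1 40 0 0 0" --pt "87 0 0 45 0 0 0" --pt "87 0 0 45 0 0 0" --pt "87 0 0 30 0 0 0" --pt "87 0 0 14 0 0 0" --pt "87 0 0 5 0 0 0" --pt "87 0 0 0 0 0 0" --pt "87 0 0 0 0 0 0"

```text
time_s: 10.25
tcp_pos: [0.4352, -0.3497, 0.0527]
ee_rot: [[-0.006, -1.0, 0.002], [-1.0, 0.006, -0.001], [0.001, -0.002, -1.0]]
wrist_force: [0.3, -0.2, -0.7]
gripper_width: 1.0
gripper_force: 0.0
```

Request:
arm_command --pt "25 0 0 0 0 0 0" --pt "25 0 0 0 0 0 0" --pt "25 0 0 0 0 0 0" --pt "25 0 0 0 0 0 0" --pt "25 0 0 0 0 0 0" --pt "25 0 0 0 0 0 0" --pt "25 0 0 0 0 0 0" --pt "25 0 0 0 0 0 0"

```text
time_s: 11.05
tcp_pos: [0.4342, -0.35, 0.0515]
ee_rot: [[-0.007, -1.0, 0.0], [-1.0, 0.007, -0.0], [0.0, -0.0, -1.0]]
wrist_force: [-0.7, -0.3, -0.9]
gripper_width: 0.516
gripper_force: 29.4
```

Request:
arm_command --pt "25 0 0 -20 0 0 0" --pt "25 0 0 -40 0 0 0" --pt "25 0 0 -40 0 0 0" --pt "25 0 0 -40 0 0 0" --pt "25 0 0 -40 0 0 0" --pt "25 -20 -8 -10 0 0 0" --pt "25 -35 -13 0 0 0 0" --pt "25 -40 -16 0 0 0 0"

```text
time_s: 11.85
tcp_pos: [0.4711, -0.2544, 0.2414]
ee_rot: [[-0.01, -1.0, -0.0], [-1.0, 0.01, 0.001], [-0.001, 0.0, -1.0]]
wrist_force: [0.8, 0.8, -2.7]
gripper_width: 0.517
gripper_force: 29.4
```

Request:
arm_command --pt "25 -42 -16 0 0 0 0" --pt "25 -42 -16 0 0 0 0" --pt "25 -42 -16 0 0 0 0" --pt "25 -42 -16 0 0 0 0" --pt "25 -42 -16 0 0 0 0" --pt "25 -42 -16 0 0 0 0" --pt "25 -30 -11 0 0 0 0" --pt "25 -10 -5 0 0 0 0"

```text
time_s: 12.65
tcp_pos: [0.5859, 0.039, 0.2402]
ee_rot: [[-0.004, -1.0, -0.002], [-1.0, 0.004, 0.0], [-0.0, 0.002, -1.0]]
wrist_force: [-0.3, -0.5, -1.8]
gripper_width: 0.517
gripper_force: 29.4
```

Request:
arm_command --pt "25 0 0 0 0 0 0" --pt "25 0 0 0 0 0 0"

```text
time_s: 12.85
tcp_pos: [0.585, 0.0353, 0.241]
ee_rot: [[-0.007, -1.0, -0.002], [-1.0, 0.007, -0.0], [0.001, 0.002, -1.0]]
wrist_force: [0.6, -0.4, -1.7]
gripper_width: 0.515
gripper_force: 29.4
```

Request:
arm_command --pt "25 -4.5 2 40 0 0 0" --pt "25 0 0 45 0 0 0" --pt "25 0 0 45 0 0 0" --pt "25 0 0 28 0 0 0" --pt "25 0 0 10 0 0 0" --pt "25 0 0 4 0 0 0" --pt "25 0 0 0 0 0 0" --pt "25 0 0 0 0 0 0"

```text
time_s: 13.65
tcp_pos: [0.5852, 0.0406, 0.0716]
ee_rot: [[-0.007, -1.0, 0.004], [-1.0, 0.007, 0.001], [-0.001, -0.004, -1.0]]
wrist_force: [-0.2, -0.1, -1.7]
gripper_width: 0.516
gripper_force: 29.4
```

Request:
arm_command --pt "25 0 1 3 0 0 0" --pt "25 0 0 2 0 0 0" --pt "25 0 0 1 0 0 0" --pt "25 0 0 0 0 0 0" --pt "25 0 0 0 0 0 0"

```text
time_s: 14.15
tcp_pos: [0.5828, 0.0406, 0.0636]
ee_rot: [[-0.007, -1.0, 0.0], [-1.0, 0.007, -0.0], [0.0, -0.0, -1.0]]
wrist_force: [1.0, -0.2, -3.1]
gripper_width: 0.516
gripper_force: 29.4
```

Request:
arm_command --pt "25 0 0 1 0 0 0" --pt "25 0 0 0 0 0 0" --pt "55 0 0 0 0 0 0" --pt "87 0 0 0 0 0 0" --pt "87 0 0 0 0 0 0" --pt "87 0 0 0 0 0 0" --pt "87 0 0 0 0 0 0"

```text
time_s: 14.85
tcp_pos: [0.5829, 0.0406, 0.0627]
ee_rot: [[-0.007, -1.0, 0.0], [-1.0, 0.007, 0.0], [-0.0, -0.0, -1.0]]
wrist_force: [0.3, 0.2, 0.2]
gripper_width: 0.88
gripper_force: 0.0
```

Request:
arm_command --pt "87 0 0 -15 0 0 0" --pt "87 0 0 -35 0 0 0" --pt "87 0 0 -45 0 0 0" --pt "87 0 0 -45 0 0 0" --pt "87 0 0 -45 0 0 0" --pt "87 -20 30 -5 0 0 0" --pt "87 -25 40 0 0 0 0" --pt "87 -20 35 0 0 0 0"

```text
time_s: 15.65
tcp_pos: [0.4768, 0.1069, 0.2529]
ee_rot: [[-0.008, -1.0, 0.001], [-1.0, 0.008, 0.001], [-0.001, -0.001, -1.0]]
wrist_force: [0.2, 0.2, 0.3]
gripper_width: 1.0
gripper_force: 0.0
```

Request:
arm_command --pt "87 -8 20 0 0 0 0" --pt "87 0 0 0 0 0 0" --pt "87 0 0 0 0 0 0"

```text
time_s: 15.95
tcp_pos: [0.4585, 0.1147, 0.2531]
ee_rot: [[-0.006, -1.0, 0.001], [-1.0, 0.006, 0.0], [-0.0, -0.001, -1.0]]
wrist_force: [0.3, 0.7, 0.1]
gripper_width: 0.998
gripper_force: 0.0
```

Request:
arm_command --pt "87 0 1 40 0 0 0" --pt "87 0 0 45 0 0 0" --pt "87 0 0 35 0 0 0" --pt "87 0 0 25 0 0 0" --pt "87 0 0 18 0 0 0" --pt "87 0 0 10 0 0 0" --pt "87 0 0 3 0 0 0" --pt "87 0 0 0 0 0 0"

```text
time_s: 16.75
tcp_pos: [0.458, 0.1144, 0.0765]
ee_rot: [[-0.007, -1.0, 0.0], [-1.0, 0.007, -0.0], [0.0, -0.0, -1.0]]
wrist_force: [-0.8, 0.5, 0.6]
gripper_width: 0.997
gripper_force: 0.0
```

Request:
arm_command --pt "30 0 0 0 0 0 0" --pt "30 0 0 0 0 0 0" --pt "30 0 0 0 0 0 0" --pt "30 0 0 0 0 0 0" --pt "30 0 0 0 0 0 0" --pt "30 0 0 0 0 0 0" --pt "30 0 0 0 0 0 0" --pt "30 0 0 0 0 0 0"

```text
time_s: 17.55
tcp_pos: [0.4575, 0.1146, 0.0767]
ee_rot: [[-0.007, -1.0, 0.0], [-1.0, 0.007, 0.0], [-0.0, -0.0, -1.0]]
wrist_force: [0.0, 0.0, 1.6]
gripper_width: 0.573
gripper_force: 29.5
```

Request:
arm_command --pt "30 0 0 -20 0 0 0" --pt "30 0 0 -40 0 0 0" --pt "30 0 0 -40 0 0 0" --pt "30 0 0 -40 0 0 0" --pt "30 0 0 -40 0 0 0" --pt "30 15 -10 -20 0 0 0" --pt "30 28 -18 0 0 0 0" --pt "30 35 -23 0 0 0 0"

```text
time_s: 18.35
tcp_pos: [0.5073, 0.0362, 0.2767]
ee_rot: [[-0.005, -1.0, -0.0], [-1.0, 0.005, 0.002], [-0.002, 0.0, -1.0]]
wrist_force: [0.1, 1.2, -3.7]
gripper_width: 0.573
gripper_force: 29.5
```

Request:
arm_command --pt "30 35 -23 0 0 0 0" --pt "30 35 -23 0 0 0 0" --pt "30 25 -16 0 0 0 0" --pt "30 11 -8 0 0 0 0" --pt "30 0 0 0 0 0 0" --pt "30 0 0 0 0 0 0" --pt "30 0 0 0 0 0 0"

```text
time_s: 19.05
tcp_pos: [0.5763, -0.0694, 0.2764]
ee_rot: [[-0.006, -1.0, -0.001], [-1.0, 0.006, 0.0], [-0.0, 0.001, -1.0]]
wrist_force: [0.3, -0.1, -2.1]
gripper_width: 0.573
gripper_force: 29.5
```

Request:
arm_command --pt "30 0 -3 40 0 0 0" --pt "30 0 0 45 0 0 0" --pt "30 0 0 45 0 0 0" --pt "30 0 0 30 0 0 0" --pt "30 0 0 15 0 0 0" --pt "30 0 0 7 0 0 0" --pt "30 0 0 0 0 0 0" --pt "30 0 0 0 0 0 0"

```text
time_s: 19.85
tcp_pos: [0.5809, -0.0699, 0.0959]
ee_rot: [[-0.006, -1.0, 0.003], [-1.0, 0.006, 0.0], [-0.0, -0.003, -1.0]]
wrist_force: [0.1, 0.4, -2.9]
gripper_width: 0.578
gripper_force: 29.5
```

Request:
arm_command --pt "30 0 0 2 0 0 0" --pt "30 0 0 2 0 0 0" --pt "30 0 0 1 0 0 0" --pt "30 0 0 0 0 0 0" --pt "30 0 0 0 0 0 0"

```text
time_s: 20.35
tcp_pos: [0.5801, -0.0705, 0.0896]
ee_rot: [[-0.007, -1.0, 0.0], [-1.0, 0.007, 0.0], [-0.0, -0.0, -1.0]]
wrist_force: [0.3, 0.7, -2.7]
gripper_width: 0.572
gripper_force: 29.5
```

Request:
arm_command --pt "30 -1 1 1 0 0 0" --pt "30 0 0 1 0 0 0" --pt "30 0 0 0 0 0 0" --pt "65 0 0 0 0 0 0" --pt "87 0 0 0 0 0 0" --pt "87 0 0 0 0 0 0" --pt "87 0 0 0 0 0 0" --pt "87 0 0 0 0 0 0"

```text
time_s: 21.15
tcp_pos: [0.5792, -0.0694, 0.0878]
ee_rot: [[-0.007, -1.0, 0.0], [-1.0, 0.007, 0.0], [-0.0, -0.0, -1.0]]
wrist_force: [-0.8, -0.1, 0.1]
gripper_width: 0.933
gripper_force: 0.0
```

Request:
arm_command --pt "87 0 0 -15 0 0 0" --pt "87 0 0 -35 0 0 0" --pt "87 0 0 -45 0 0 0" --pt "87 0 0 -45 0 0 0" --pt "87 0 0 -30 0 0 0" --pt "87 -5 40 0 0 0 0" --pt "87 -8 45 0 0 0 0" --pt "87 -5 38 0 0 0 0"

```text
time_s: 21.95
tcp_pos: [0.4542, -0.0505, 0.2575]
ee_rot: [[-0.007, -1.0, -0.0], [-1.0, 0.007, 0.0], [-0.0, 0.0, -1.0]]
wrist_force: [-0.0, 0.4, 0.4]
gripper_width: 1.0
gripper_force: 0.0
```

Request:
arm_command --pt "87 0 0 0 0 0 0" --pt "87 0 0 0 0 0 0"

```text
time_s: 22.15
tcp_pos: [0.4561, -0.0505, 0.2585]
ee_rot: [[-0.006, -1.0, 0.002], [-1.0, 0.006, 0.0], [-0.0, -0.002, -1.0]]
wrist_force: [0.7, -0.5, 1.9]
gripper_width: 1.003
gripper_force: 0.0
```

Request:
arm_command --pt "87 1.5 0 35 0 0 0" --pt "87 0 0 40 0 0 0" --pt "87 0 0 35 0 0 0" --pt "87 0 0 25 0 0 0" --pt "87 0 0 18 0 0 0" --pt "87 0 0 8 0 0 0" --pt "87 0 0 0 0 0 0" --pt "87 0 0 0 0 0 0"

```text
time_s: 22.95
tcp_pos: [0.4574, -0.052, 0.0971]
ee_rot: [[-0.007, -1.0, 0.001], [-1.0, 0.007, -0.0], [0.0, -0.001, -1.0]]
wrist_force: [0.9, -0.5, 0.6]
gripper_width: 0.998
gripper_force: 0.0
```

Request:
arm_command --pt "35 0 0 0 0 0 0" --pt "35 0 0 0 0 0 0" --pt "35 0 0 0 0 0 0" --pt "35 0 0 0 0 0 0" --pt "35 0 0 0 0 0 0" --pt "35 0 0 0 0 0 0" --pt "35 0 0 0 0 0 0" --pt "35 0 0 0 0 0 0"

```text
time_s: 23.75
tcp_pos: [0.4565, -0.052, 0.0968]
ee_rot: [[-0.007, -1.0, 0.001], [-1.0, 0.007, 0.0], [-0.0, -0.001, -1.0]]
wrist_force: [0.9, 0.4, 2.5]
gripper_width: 0.632
gripper_force: 30.0
```

Request:
arm_command --pt "35 0 0 -20 0 0 0" --pt "35 0 0 -40 0 0 0" --pt "35 0 0 -40 0 0 0" --pt "35 0 0 -40 0 0 0" --pt "35 0 0 -40 0 0 0" --pt "35 15 -12 -10 0 0 0" --pt "35 25 -21 0 0 0 0" --pt "35 30 -26 0 0 0 0"

```text
time_s: 24.55
tcp_pos: [0.5142, -0.1224, 0.2865]
ee_rot: [[-0.005, -1.0, -0.001], [-1.0, 0.005, 0.002], [-0.002, 0.001, -1.0]]
wrist_force: [0.4, 0.8, -3.3]
gripper_width: 0.633
gripper_force: 30.0
```

Request:
arm_command --pt "35 30 -26 0 0 0 0" --pt "35 20 -18 0 0 0 0" --pt "35 12 -9 0 0 0 0" --pt "35 0 0 0 0 0 0" --pt "35 0 0 0 0 0 0" --pt "35 0 0 0 0 0 0"

```text
time_s: 25.15
tcp_pos: [0.5664, -0.1841, 0.2861]
ee_rot: [[-0.007, -1.0, -0.001], [-1.0, 0.007, 0.001], [-0.001, 0.001, -1.0]]
wrist_force: [0.5, 0.3, -1.7]
gripper_width: 0.635
gripper_force: 30.0
```

Request:
arm_command --pt "35 0 -2 35 0 0 0" --pt "35 0 0 40 0 0 0" --pt "35 0 0 40 0 0 0" --pt "35 0 0 30 0 0 0" --pt "35 0 0 20 0 0 0" --pt "35 0 0 7 0 0 0" --pt "35 0 0 0 0 0 0" --pt "35 0 0 0 0 0 0"

```text
time_s: 25.95
tcp_pos: [0.5702, -0.1847, 0.1162]
ee_rot: [[-0.006, -1.0, 0.003], [-1.0, 0.006, -0.001], [0.001, -0.003, -1.0]]
wrist_force: [-0.3, 0.0, -3.0]
gripper_width: 0.634
gripper_force: 30.0
```

Request:
arm_command --pt "35 0 0 2 0 0 0" --pt "35 0 0 1 0 0 0" --pt "35 0 0 1 0 0 0" --pt "35 0 0 0 0 0 0" --pt "35 0 0 0 0 0 0"

```text
time_s: 26.45
tcp_pos: [0.5692, -0.1849, 0.1106]
ee_rot: [[-0.007, -1.0, 0.0], [-1.0, 0.007, 0.0], [-0.0, -0.0, -1.0]]
wrist_force: [-0.0, 0.0, -1.7]
gripper_width: 0.634
gripper_force: 30.0
```

Request:
arm_command --pt "35 -1 0 1 0 0 0" --pt "35 0 0 1 0 0 0" --pt "35 0 0 1 0 0 0" --pt "35 0 0 0 0 0 0" --pt "65 0 0 0 0 0 0" --pt "87 0 0 0 0 0 0" --pt "87 0 0 0 0 0 0" --pt "87 0 0 0 0 0 0"

```text
time_s: 27.25
tcp_pos: [0.5695, -0.1839, 0.1079]
ee_rot: [[-0.007, -1.0, 0.001], [-1.0, 0.007, -0.0], [0.0, -0.001, -1.0]]
wrist_force: [0.3, -1.2, 0.8]
gripper_width: 0.914
gripper_force: 0.0
```

Request:
arm_command --pt "87 0 0 0 0 0 0" --pt "87 0 0 -15 0 0 0" --pt "87 0 0 -35 0 0 0" --pt "87 0 0 -45 0 0 0" --pt "87 0 0 -45 0 0 0" --pt "87 0 40 -30 0 0 0" --pt "87 0 45 0 0 0 0" --pt "87 20 40 0 0 0 0"

```text
time_s: 28.05
tcp_pos: [0.4428, -0.2021, 0.2788]
ee_rot: [[-0.005, -1.0, 0.003], [-1.0, 0.005, 0.0], [-0.0, -0.003, -1.0]]
wrist_force: [0.2, -0.3, 0.1]
gripper_width: 1.0
gripper_force: 0.0
```

Request:
arm_command --pt "87 40 15 0 0 0 0" --pt "87 40 15 0 0 0 0" --pt "87 40 10 0 0 0 0" --pt "87 20 0 0 0 0 0" --pt "87 0 0 0 0 0 0" --pt "87 0 0 0 0 0 0"

```text
time_s: 28.65
tcp_pos: [0.4028, -0.3427, 0.2773]
ee_rot: [[-0.008, -1.0, -0.0], [-1.0, 0.008, 0.001], [-0.0, 0.0, -1.0]]
wrist_force: [0.9, 0.6, -0.1]
gripper_width: 1.0
gripper_force: 0.0
```

Run:
```python
from h import *
co=[[.5952,.1559],[.583,.0396],[.5791,-.0697],[.569,-.1839]]
R=[]
for n,o,sz,k in(("top",(190,165),(270,80),2.9),("scene",(170,130),(300,195),1.9)):
    im=capture(n)[:,:,::-1].copy();w=cv2.resize(im[o[1]:o[1]+sz[1],o[0]:o[0]+sz[0]],None,fx=k,fy=k,interpolation=cv2.INTER_CUBIC)
    for s,c in zip("abcd",co):
        h,r=SH[s];draw(w,n,*c,.001+h,r,(0,0,255),o,k);draw(w,n,*c,.011,.052,(255,0,0),o,k)
    R.append(cv2.copyMakeBorder(w,0,0,0,790-w.shape[1],0))
cv2.imwrite("pics/final.png",np.vstack(R));print(np.vstack(R).shape,sense()["time_s"])
```

```text
(602, 790, 3) 28.75
```

View pics/final.png

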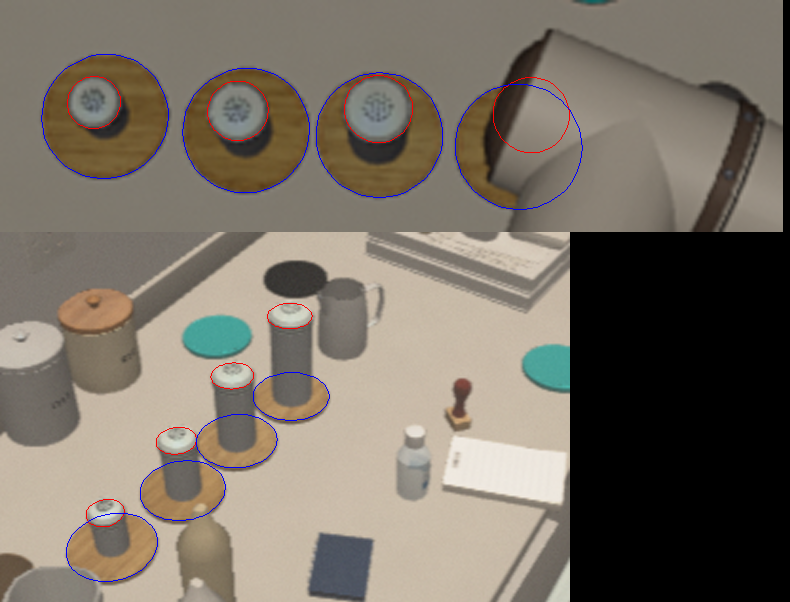

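The final picture shows all four shakers upright, with their lid rings on the predicted circles. In the scene view d is on the coaster beside the untouched pitcher; the arm hides d in the top view. The arm is clear, so I'm handing it in.

```bash
python3 -c "
from station import *
print(finish_job())"
```

```text
the job is handed in; nothing more can be done
None
```

I handed the job in at about 29 s with all four shakers upright on their coasters in height order, tallest beside the milk pitcher, and the pitcher not touched; the hand-in returned no verdict.

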